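Separate two stuck staining jars

TASK

The blue square staining jar is stuck upside down over the white one in the grey separating stand. Slide the stand's yellow fork fully home so that it holds the white jar's flange down, then lift the blue jar straight up off the white one and stand it, still upside down, in the middle of the aluminium drying tray. The white jar must stay down in the stand and the fork must stay home.

Things in the scene. Friction and masses are not known exactly. Their poses are not given: they have to be found in the camera images.
- blue_jar: Blue square jar, closed end up, 58 x 58 mm outside, 50 mm high, walls 3 mm, 0.12 kg. Origin: centre of its open rim (underside); z up, x, y square to its sides. It starts over the white jar, same axes, rim 20 mm above the white jar's underside; rubber bumpers inside cling to that jar (about 3 N, more than its weight). Free after rising 45 mm. (A green jar of the same shape is not wanted.)
- white_jar: White square jar, closed end up, under the blue one: 44 x 44 mm, 65 mm high, foot flange 76 x 76 x 5 mm, 0.12 kg. Origin: centre of its underside, 6 mm above the table in the nest of the fixed grey stand (185 x 116 mm, guides up to 24 mm above the table). Its x axis points along the fork's homeward slide, z up.
- fork_tab (a point): Top centre of the fork's yellow upright tab, 55 mm above the table; tab 12 mm along the slide, 24 mm across, 36 mm tall on the fork plate. The fork slides along the white jar's +x, towards the jars, against 2 N friction, and stays where left. In the white jar's frame the tab starts at x -121 to -114 mm, y about 0; fully home, against its stop, x is -60 mm and the arms lie over the flange.
- tray: Flat square aluminium drying tray fixed on the table, 120 x 120 mm outside, 12 mm high, walls 4 mm. Origin: centre of its underside; its inner floor is about 4 mm above the table.
Not all that is in view belongs to the job. Several things have the shape of the blue_jar; the one meant has the colours described above.

How it is judged (in metres and radians):
On the way:
1. the fork is slid home over the white jar's flange while the blue jar is still on it (x of fork_tab in the frame of white_jar above -0.072 m and horizontal distance between blue_jar and white_jar below 0.02 m and z of blue_jar in the frame of white_jar below 0.03 m), for 0.1 s.
At the end, for the whole second after the job is handed in: The blue jar stands at rest, upside down, on the floor of the drying tray, its centre within 28 mm of the tray's and upright within 10 degrees; the white jar is still down in the stand, within 15 mm of where it was; the fork is still home, its tab within 15 mm of the end of its slide (horizontal distance between blue_jar and tray below 0.028 m and height (world z) of blue_jar below 0.01 m and angle between blue_jar's own z axis and vertical below 0.17 rad and linear speed of blue_jar below 0.02 m/s and distance of white_jar from where it was at the start of the episode below 0.015 m and angle between white_jar's own z axis and vertical below 0.1 rad and x of fork_tab in the frame of white_jar above -0.075 m); the robot touches nothing.
It fails at once if the white jar is dragged out of the stand (more than 20 mm) (distance of white_jar from where it was at the start of the episode above 0.02 m).
It also fails if it takes over 51 s, if anything falls off the work surface, if the arm or the gripper's body presses on something with over 40 N, if the wrist force passes 120 N, or if a joint passes its speed limit or range.

ROBOT

A 6-joint arm with a two-finger parallel gripper is mounted at the origin on the work surface; the furniture and walls round the work are solid. World frame = base frame: x ahead of the robot, y to its left, z up, the work surface at z = 0. Lengths are in m, angles in degrees, forces in N, time in s.
With the tool pointing down it reaches from about 0.3 to 0.75 m from the base axis. Payload 8.5 kg.
Tool frame: the origin (TCP) lies between the finger pads; the fingertips stand 19 mm ahead of it and the grasp point (between the pads) is the TCP; z points along the fingers, y is the line along which they close (so a half turn about z gives the same grasp; the last joint's range is limited). The gripper opens to 85 mm and grips with 20 to 120 N. Pads are 22 mm wide; open, the fingers measure 114 mm over their backs; the gripper's body (76 mm by 85 mm) begins 54 mm behind the grasp point. The pads swing forward as they close: fully open they stand 13 mm farther back than shut.
Start: joints at [50.976, 21.807, 74.336, -0, 83.858, -12.336], TCP at [0.247, 0.491, 0.25] pointing down, gripper open.
Joint ranges: [-178.18, 178.18], [-50.72, 133.34], [12.68, 142.11], [-81.47, 261.47], [9.98, 163.14], [-165.26, 165.26]. Speed limits (degrees/s): [136.94, 136.94, 180, 180, 180, 180].

INTERFACE

Orientations are given as a 3x3 rotation matrix whose columns are the frame's x, y, z axes.
In Python, from rig import env, optics gives the robot as it stands.
- The arm moves only by the tool arm_command, never from a script. Its argument "commands" is one flat list of numbers, 7 for each row, row after row: the closure, from -1 (fully open) to 1 (shut), so that 0 is half open, then the shift along the tool's x, y, z as a fraction of full scale, then the turn, a rotation vector about the tool's x, y, z as a fraction of full scale. A call has 1 to 12 rows; each row is the pose to reach, as a shift and turn from the pose commanded when the call began, along the tool's axes at that moment; what a row does not reach only later rows make up. Full scale, the value 1, is 500 mm for a shift and 120 degrees for a turn. A row lasts 1/12 s, in which the tool goes at most 41.7 mm and 7.16 degrees, less where a joint would pass 70% of its speed; a pose out of reach is approached as far as the arm can. A call with a number of a shift or a turn outside -1 to 1 is refused whole. A call with a gripper value outside its range is refused whole. The fingers move at their own pace and stop on an object; "newtons" is the grip in N (left out, the last holds). Time passes only in rows, so rows that repeat a pose let the fingers close. It gives the time, the measured TCP pose, the force, the opening and the grip force at its end, in the units of the state.
- env.observe(): the state, without advancing time (a new reading comes with each control period).
- optics.get_image(name): name is "scene" or "top" or "wrist"; returns a dict with "image" (400x640x3 uint8, red, green, blue), "intrinsics" (3x3 intrinsics, pixels), "origin" and "orientation" of the camera in the world; the wrist camera has in their place "tool_from_camera" (4x4, takes a point from camera to tool coordinates, whose origin is the TCP and whose axes are the flange's). Camera axes: x right, y down, z forward; pixel columns grow to the right and rows downward; lengths in m; the calibration is good to about 2 mm. A picture is of the moment at which its call begins: read the wrist's pose just before it. There is no depth.
- env.close_job(): hands the job in; it is judged then, once.
The state is a dict: "time_s": time; "q": joint angles; "qvel": joint speeds; "joint_efforts": joint torques, N m; "position": TCP position; "tool_rot": TCP orientation; "ft_force": force on the tool from outside, world axes, zero at the start; "wrist_torque": the same for the moment, N m; "grip_width": finger opening in m; "gripper_force": force on a finger pad.
Only numpy, scipy, OpenCV 4.12 (cv2) and the standard library are available. Lean on these libraries where they do the work, as an engineer would, in place of code of your own. Each camera call takes 0.05 s, during which the arm holds its last target. There are 200 camera calls.

## Working session

There is one attempt and no reset: what is moved stays moved. The work goes in short steps, Python scripts to look and compute and a tool call to move; the robot and the scene stay as the last step left them, time stands still between calls to the robot, and variables do not carry over. Pictures are saved under pics/ and viewed, at most 10 in all, crops included, and the job is handed in when it is done.

Besides the shell and the picture viewer there is one more tool, called after "Request:" as name(argument=value, ...) on one line, values as JSON. arm_command: Moves the arm, as the interface text tells. Shift numbers are shares of 500 mm and turn numbers shares of 120 degrees, none past 1 either way. Its arguments: {"type":"object","properties":{"commands":{"type":"array","items":{"type":"number"}},"newtons":{"type":"number"}},"required":["commands"]}

```bash
mkdir -p pics; cat > h.py <<'E'
import numpy as np, cv2
from rig import env, optics
def snap(n,f):
    s=env.observe(); d=optics.get_image(n); cv2.imwrite('pics/'+f,d['image'][:,:,::-1]); return s,d
def cam(d,s=None):
    if 'origin' in d: return np.array(d['intrinsics']),np.array(d['origin']),np.array(d['orientation'])
    T=np.array(d['tool_from_camera']);R=np.array(s['tool_rot']);return np.array(d['intrinsics']),np.array(s['position'])+R@T[:3,3],R@T[:3,:3]
def ray(c,uv,z):
    K,o,R=c; r=R@np.linalg.solve(K,[uv[0],uv[1],1.]); return o+r*(z-o[2])/r[2]
E
python3 - <<'E'
from h import *
s,d=snap('top','t0.png');s2,d2=snap('scene','s0.png')
print(cam(d),cam(d2),s)
E
```

```text
(array([[435.28907272,   0.        , 324.09332946],
       [  0.        , 435.28907272, 203.13143584],
       [  0.        ,   0.        ,   1.        ]]), array([0.3793742 , 0.09436809, 0.90040037]), array([[-4.80077837e-03, -9.90797768e-01,  1.35265428e-01],
       [-9.99988095e-01,  4.87481108e-03,  2.16098972e-04],
       [-8.73503789e-04, -1.35262781e-01, -9.90809375e-01]])) (array([[366.55340206,   0.        , 318.64563118],
       [  0.        , 366.55340206, 206.96234501],
       [  0.        ,   0.        ,   1.        ]]), array([ 0.10995126, -0.41914968,  0.6444787 ]), array([[ 0.80032766, -0.40730441,  0.43997586],
       [-0.59942282, -0.52770409,  0.60184771],
       [-0.01295817, -0.74540694, -0.66648374]])) {'time_s': 0.0, 'q': array([ 5.09764221e+01,  2.18402901e+01,  7.43848197e+01, -1.87574707e-03,
        8.38586445e+01, -1.23362800e+01]), 'qvel': array([ 0.00730725,  0.00549084, -0.07801286,  0.00681157,  0.01998467,
        0.00410488]), 'joint_efforts': array([-5.80957949e-04, -4.48455977e+01, -2.31286615e+01, -1.69527730e-04,
        4.69765160e-03, -3.86831388e-06]), 'position': array([0.24685518, 0.49118659, 0.24971794]), 'tool_rot': array([[-8.93472435e-01,  4.49117141e-01, -8.95112183e-04],
       [ 4.49117945e-01,  8.93471731e-01, -1.15613821e-03],
       [ 2.80515946e-04, -1.43498857e-03, -9.99998931e-01]]), 'ft_force': array([-0.13577302, -0.33932648,  0.13825339]), 'wrist_torque': array([-0.00514068, -0.03289408,  0.0208894 ]), 'gripper_force': 0.0, 'grip_width': 0.0852412484136495}
```

View pics/t0.png

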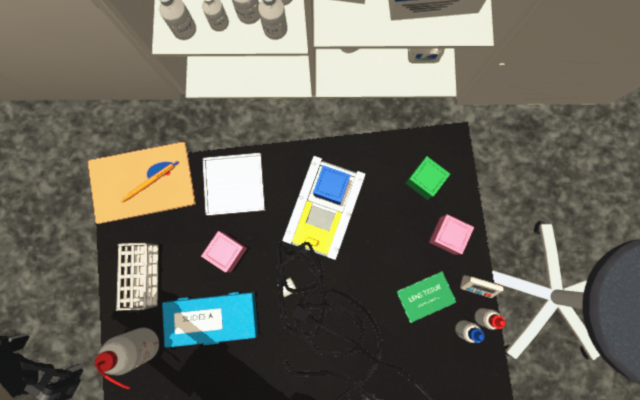

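View pics/s0.png

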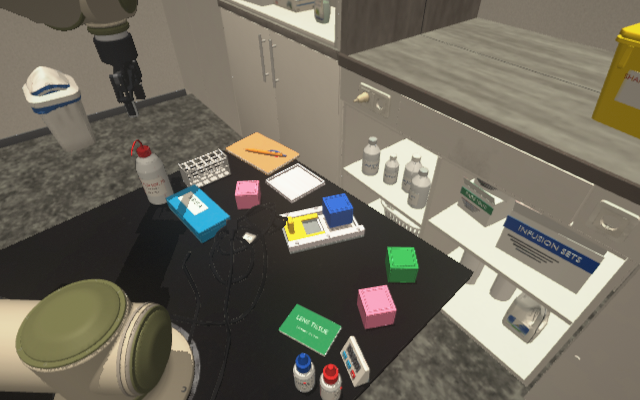

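The top view shows the blue jar at (332,184) on the stand. The yellow fork is at about (315,235), with its tab near the base side, and the empty tray is at (233,184). The scene view agrees.

```bash
cat > m.py <<'E'
from h import *
s,d=snap('top','t1.png');c=cam(d);im=d['image'];h=cv2.cvtColor(im,cv2.COLOR_RGB2HSV)
def q(m,roi,z,name):
    x0,y0,x1,y1=roi; k=np.zeros(m.shape,np.uint8);k[y0:y1,x0:x1]=m[y0:y1,x0:x1]*255
    C=max(cv2.findContours(k,0,2)[0],key=cv2.contourArea)
    P=np.array([ray(c,p[0],z)[:2] for p in C],np.float32)
    r=cv2.minAreaRect(P);print(name,cv2.contourArea(C),np.round(r[0],4),np.round(r[1],4),round(r[2],1)); print(' corners',np.round(cv2.boxPoints(r),4).tolist())
H,S,V=h[...,0].astype(int),h[...,1].astype(int),h[...,2].astype(int)
q((H>100)&(H<125)&(S>120)&(V>60),(290,150,370,215),.076,'blue all')
q((H>100)&(H<125)&(S>120)&(V>190),(290,150,370,215),.076,'blue bright')
q((S<60)&(V>120),(195,145,275,222),.012,'tray')
q((S<60)&(V>120),(275,150,375,262),.024,'stand')
q((H>22)&(H<35)&(S>120),(285,195,350,262),.019,'yellow')
cv2.imwrite('pics/c1.png',cv2.resize(im[145:265,195:375],None,fx=4.4,fy=4.4,interpolation=cv2.INTER_CUBIC)[:,:,::-1])
E
python3 m.py
```

```text
blue all 855.5 [0.5283 0.081 ] [0.0564 0.0608] 70.2
 corners [[0.4900999963283539, 0.06469999998807907], [0.5472999811172485, 0.04410000145435333], [0.5663999915122986, 0.09719999879598618], [0.5091999769210815, 0.11779999732971191]]
blue bright 796.0 [0.5302 0.0803] [0.0564 0.0567] 70.2
 corners [[0.49390000104904175, 0.06340000033378601], [0.5472999811172485, 0.04410000145435333], [0.5663999915122986, 0.09719999879598618], [0.5131000280380249, 0.11640000343322754]]
tray 3299.5 [0.5429 0.2836] [0.1222 0.1221] 4.8
 corners [[0.47690001130104065, 0.3391999900341034], [0.487199991941452, 0.2176000028848648], [0.609000027179718, 0.22789999842643738], [0.5986999869346619, 0.34950000047683716]]
stand 3613.5 [0.4921 0.0949] [0.1147 0.187 ] 70.1
 corners [[0.3847000002861023, 0.07280000299215317], [0.5605999827384949, 0.009200000204145908], [0.5996000170707703, 0.11710000038146973], [0.4237000048160553, 0.18070000410079956]]
yellow 960.0 [0.4504 0.1104] [0.0762 0.0897] 70.0
 corners [[0.3952000141143799, 0.08990000188350677], [0.4794999957084656, 0.059300001710653305], [0.5055000185966492, 0.13089999556541443], [0.4212000072002411, 0.1615999937057495]]
```

View pics/c1.png

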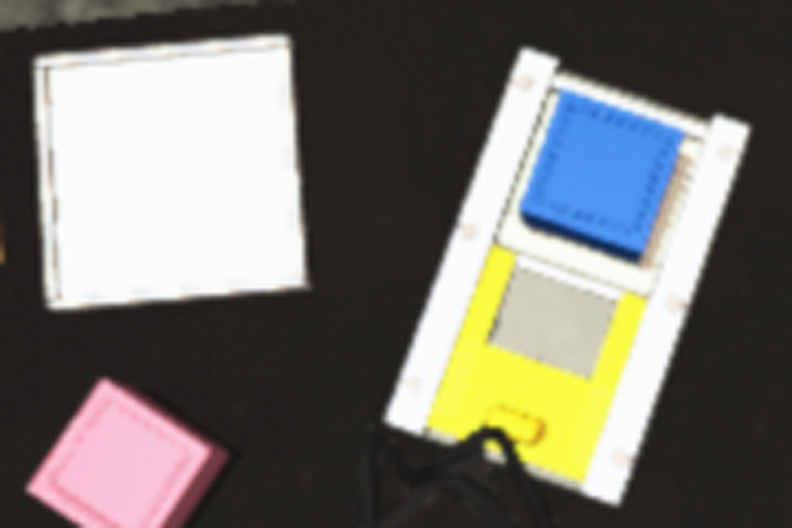

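The crop shows the stand angled about -20°, the blue jar at (605,175) and the tab near (520,428), with the fork pulled back.

```bash
cat >> h.py <<'E'
def go(p,yaw=None):
    s=env.observe();R=np.array(s['tool_rot']);v=R.T@(np.array(p)-s['position'])/.5
    out=[np.round(v,4)]
    if yaw is not None:
        cur=np.degrees(np.arctan2(R[1,0],R[0,0])); out.append(('turnz',round(-(yaw-cur)/120,4)))
    print('cmd',out,'dist',np.linalg.norm(v)*500)
    return s
E
python3 - <<'E'
from h import *
s,d=snap('top','t2.png');c=cam(d)
t=ray(c,(195+518/4.4,145+425/4.4),.055);print(t)
u=np.array([.940,-.341]);v=np.array([.341,.940]);w=np.array([.530,.080])
print('tab in white',(t[:2]-w)@u,(t[:2]-w)@v)
go([.42,.12,.25],160.1)
E
```

```text
[0.41971614 0.11692756 0.055     ]
tab in white -0.11625912361123766 -0.002894884057526967
cmd [array([-6.428e-01, -5.080e-01,  2.000e-04]), ('turnz', np.float64(-0.0566))] dist 409.6287086017779
```

Request:
arm_command(commands=[-1, -0.643, -0.508, 0, 0, 0, -0.0566, -1, -0.643, -0.508, 0, 0, 0, -0.0566, -1, -0.643, -0.508, 0, 0, 0, -0.0566, -1, -0.643, -0.508, 0, 0, 0, -0.0566, -1, -0.643, -0.508, 0, 0, 0, -0.0566, -1, -0.643, -0.508, 0, 0, 0, -0.0566, -1, -0.643, -0.508, 0, 0, 0, -0.0566, -1, -0.643, -0.508, 0, 0, 0, -0.0566, -1, -0.643, -0.508, 0, 0, 0, -0.0566, -1, -0.643, -0.508, 0, 0, 0, -0.0566, -1, -0.643, -0.508, 0, 0, 0, -0.0566, -1, -0.643, -0.508, 0, 0, 0, -0.0566], newtons=40)

```text
time_s: 1.2
position: [0.4207, 0.1186, 0.2501]
tool_rot: [[-0.939, 0.344, -0.001], [0.344, 0.939, 0.0], [0.001, -0.0, -1.0]]
ft_force: [-0.0, 0.2, -0.1]
grip_width: 0.0854
gripper_force: 0.0
```

```bash
python3 - <<'E'
from h import *
s,d=snap('wrist','w1.png');c=cam(d,s);print(s['time_s'],s['position'],s['tool_rot'])
P=np.array([.42,.12,.055]);K,o,R=c;x=K@(R.T@(P-o));print('tab pred px',x[:2]/x[2])
P=np.array([.53,.08,.076]);x=K@(R.T@(P-o));print('blue pred px',x[:2]/x[2])
go([.4195,.1185,.048],160.1)
E
```

```text
1.2 [0.42069793 0.11862266 0.25012128] [[-9.39010198e-01  3.43888869e-01 -5.41198034e-04]
 [ 3.43888856e-01  9.39010352e-01  1.20375937e-04]
 [ 5.49586501e-04 -7.30777402e-05 -9.99999846e-01]]
tab pred px [321.71705309 178.59341458]
blue pred px [321.91180584 277.66307468]
cmd [array([ 0.    , -0.0028,  0.4043]), ('turnz', np.float64(-0.0007))] dist 202.1513306301179
```

View pics/w1.png

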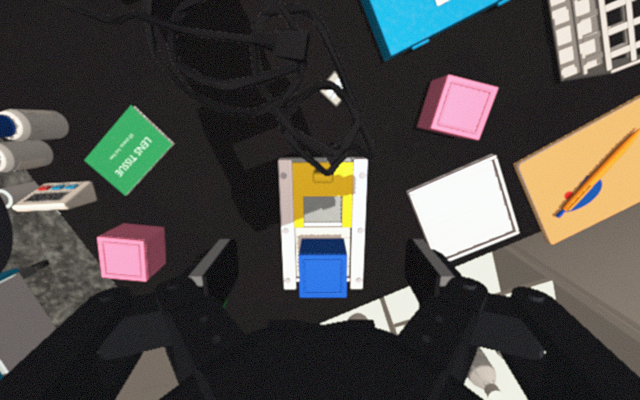

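The wrist view shows the tab at (322,178), as predicted, and the blue jar at (323,274). I'm descending on the tab and gripping it.

Request:
arm_command(commands=[-1, 0, -0.0028, 0.08, 0, 0, 0, -1, 0, -0.0028, 0.16, 0, 0, 0, -1, 0, -0.0028, 0.24, 0, 0, 0, -1, 0, -0.0028, 0.32, 0, 0, 0, -1, 0, -0.0028, 0.36, 0, 0, 0, -1, 0, -0.0028, 0.39, 0, 0, 0, -1, 0, -0.0028, 0.404, 0, 0, 0, -1, 0, -0.0028, 0.404, 0, 0, 0, -0.5, 0, -0.0028, 0.404, 0, 0, 0, 0, 0, -0.0028, 0.404, 0, 0, 0, 0.3, 0, -0.0028, 0.404, 0, 0, 0, 0.6, 0, -0.0028, 0.404, 0, 0, 0], newtons=25)

```text
time_s: 2.25
position: [0.42, 0.1188, 0.0491]
tool_rot: [[-0.94, 0.34, 0.002], [0.34, 0.94, 0.0], [-0.002, 0.001, -1.0]]
ft_force: [0.4, 0.1, 0.4]
grip_width: 0.0385
gripper_force: 0.0
```

Request:
arm_command(commands=[1, 0, 0, 0, 0, 0, 0, 1, 0, 0, 0, 0, 0, 0, 1, 0, 0, 0, 0, 0, 0, 1, 0, 0, 0, 0, 0, 0, 1, 0, 0, 0, 0, 0, 0, 1, 0, 0, 0, 0, 0, 0])

```text
time_s: 2.75
position: [0.4213, 0.1199, 0.0492]
tool_rot: [[-0.94, 0.341, 0.005], [0.341, 0.94, 0.002], [-0.004, 0.004, -1.0]]
ft_force: [3.5, 12.0, 2.8]
grip_width: 0.0233
gripper_force: 29.1
```

Request:
arm_command(commands=[1, -0.01, 0.003, 0, 0, 0, 0, 1, -0.024, 0.003, 0, 0, 0, 0, 1, -0.038, 0.003, 0, 0, 0, 0, 1, -0.052, 0.003, 0, 0, 0, 0, 1, -0.066, 0.003, 0, 0, 0, 0, 1, -0.08, 0.003, 0, 0, 0, 0, 1, -0.09, 0.003, 0, 0, 0, 0, 1, -0.098, 0.003, 0, 0, 0, 0, 1, -0.104, 0.003, 0, 0, 0, 0, 1, -0.108, 0.003, 0, 0, 0, 0, 1, -0.108, 0.003, 0, 0, 0, 0])

```text
time_s: 3.67
position: [0.472, 0.1018, 0.0492]
tool_rot: [[-0.94, 0.341, 0.003], [0.341, 0.94, 0.0], [-0.002, 0.001, -1.0]]
ft_force: [0.5, 1.6, 5.5]
grip_width: 0.0235
gripper_force: 29.4
```

Request:
arm_command(commands=[1, -0.003, 0, 0, 0, 0, 0, 1, -0.006, 0, 0, 0, 0, 0, 1, -0.006, 0, 0, 0, 0, 0])

```text
time_s: 3.92
position: [0.4746, 0.1009, 0.0492]
tool_rot: [[-0.94, 0.341, 0.002], [0.341, 0.94, 0.0], [-0.002, 0.001, -1.0]]
ft_force: [0.5, 1.2, 6.3]
grip_width: 0.0238
gripper_force: 29.5
```

Request:
arm_command(commands=[1, -0.003, 0, 0, 0, 0, 0, 1, -0.006, 0, 0, 0, 0, 0, 1, -0.009, 0, 0, 0, 0, 0, 1, -0.009, 0, 0, 0, 0, 0])

```text
time_s: 4.25
position: [0.4749, 0.1007, 0.0491]
tool_rot: [[-0.94, 0.34, -0.007], [0.34, 0.94, 0.003], [0.007, 0.0, -1.0]]
ft_force: [-15.1, 9.6, 19.2]
grip_width: 0.0234
gripper_force: 31.0
```

Request:
arm_command(commands=[1, 0.008, 0, 0, 0, 0, 0, 0, 0.008, 0, 0, 0, 0, 0, -1, 0.008, 0, 0, 0, 0, 0, -1, 0.008, 0, 0, 0, 0, 0, -1, 0.008, 0, 0, 0, 0, 0, -1, 0.008, 0, -0.05, 0, 0, 0, -1, 0.008, 0, -0.12, 0, 0, 0, -1, 0.008, 0, -0.19, 0, 0, 0, -1, 0.008, 0, -0.24, 0, 0, 0, -1, 0.008, 0, -0.24, 0, 0, 0, -1, 0.008, 0, -0.24, 0, 0, 0])

```text
time_s: 5.17
position: [0.4747, 0.1005, 0.1692]
tool_rot: [[-0.94, 0.34, 0.003], [0.34, 0.94, -0.0], [-0.002, 0.001, -1.0]]
ft_force: [-0.9, 0.1, -0.1]
grip_width: 0.0855
gripper_force: 0.0
```

```bash
python3 m.py; python3 - <<'E'
from h import *
s,d=snap('wrist','w2.png');print(s['time_s'],s['position'],s['ft_force'])
c=cam(d,s);im=d['image'];h=cv2.cvtColor(im,cv2.COLOR_RGB2HSV)
m=cv2.inRange(h,(100,120,190),(125,255,255));C=max(cv2.findContours(m,0,2)[0],key=cv2.contourArea)
P=np.array([ray(c,p[0],.076)[:2] for p in C],np.float32);print('wrist blue',cv2.minAreaRect(P))
go([.531,.080,.12],160.1);go([.531,.080,.060],160.1)
E
```

```text
5.2167 [0.47409361 0.10048361 0.16795386] [ 0.35391041 -0.14114528 -0.39905412]
wrist blue ((0.5353795886039734, 0.07879672944545746), (0.05624375119805336, 0.04121603071689606), 70.10396575927734)
cmd [array([-0.1217,  0.0004,  0.0944]), ('turnz', np.float64(-0.0))] dist 77.01565325420987
cmd [array([-0.1219,  0.0005,  0.2144]), ('turnz', np.float64(-0.0))] dist 123.32698312622725Traceback (most recent call last):
  File "m.py", line 9, in <module>
    q((H>100)&(H<125)&(S>120)&(V>60),(290,150,370,215),.076,'blue all')
    ~^^^^^^^^^^^^^^^^^^^^^^^^^^^^^^^^^^^^^^^^^^^^^^^^^^^^^^^^^^^^^^^^^^
  File "m.py", line 5, in q
    C=max(cv2.findContours(k,0,2)[0],key=cv2.contourArea)
ValueError: max() iterable argument is empty
```

View pics/w2.png

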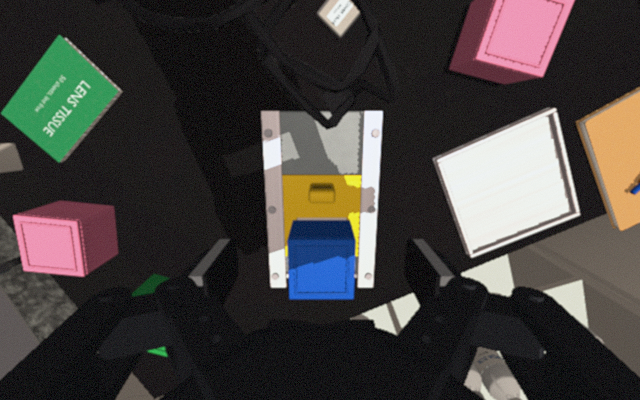

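The wrist view shows the fork pushed up to the jars, with the tab at (321,192) and the blue jar centred at (322,270). I'm going over the jar and gripping it across the stand.

Request:
arm_command(commands=[-1, -0.06, 0.0005, 0, 0, 0, 0, -1, -0.122, 0.0005, 0, 0, 0, 0, -1, -0.122, 0.0005, 0, 0, 0, 0, -1, -0.122, 0.0005, 0.06, 0, 0, 0, -1, -0.122, 0.0005, 0.12, 0, 0, 0, -1, -0.122, 0.0005, 0.16, 0, 0, 0, -1, -0.122, 0.0005, 0.2, 0, 0, 0, -1, -0.122, 0.0005, 0.214, 0, 0, 0, -1, -0.122, 0.0005, 0.214, 0, 0, 0, -0.6, -0.122, 0.0005, 0.214, 0, 0, 0, -0.5, -0.122, 0.0005, 0.214, 0, 0, 0], newtons=30)

```text
time_s: 6.18
position: [0.5322, 0.0801, 0.0622]
tool_rot: [[-0.94, 0.34, 0.001], [0.34, 0.94, -0.0], [-0.001, 0.0, -1.0]]
ft_force: [-0.4, -0.3, 0.2]
grip_width: 0.065
gripper_force: 0.0
```

Request:
arm_command(commands=[-0.4, 0, 0, 0, 0, 0, 0, -0.3, 0, 0, 0, 0, 0, 0, -0.2, 0, 0, 0, 0, 0, 0, 0, 0, 0, 0, 0, 0, 0, 0.5, 0, 0, 0, 0, 0, 0, 0.5, 0, 0, 0, 0, 0, 0])

```text
time_s: 6.68
position: [0.5322, 0.08, 0.0625]
tool_rot: [[-0.94, 0.34, 0.002], [0.34, 0.94, -0.0], [-0.002, 0.001, -1.0]]
ft_force: [-0.9, -0.4, 6.3]
grip_width: 0.0574
gripper_force: 33.3
```

Request:
arm_command(commands=[0.8, 0, 0, 0, 0, 0, 0, 0.8, 0, 0, -0.01, 0, 0, 0, 0.8, 0, 0, -0.025, 0, 0, 0, 0.8, 0, 0, -0.04, 0, 0, 0, 0.8, 0, 0, -0.055, 0, 0, 0, 0.8, 0, 0, -0.07, 0, 0, 0, 0.8, 0, 0, -0.085, 0, 0, 0, 0.8, 0, 0, -0.1, 0, 0, 0, 0.8, 0, 0, -0.12, 0, 0, 0, 0.8, 0, 0, -0.15, 0, 0, 0, 0.8, 0, 0, -0.18, 0, 0, 0, 0.8, 0, 0, -0.18, 0, 0, 0], newtons=45)

```text
time_s: 7.68
position: [0.533, 0.08, 0.1547]
tool_rot: [[-0.94, 0.34, 0.006], [0.34, 0.94, -0.0], [-0.006, 0.002, -1.0]]
ft_force: [0.2, 0.1, -0.7]
grip_width: 0.0574
gripper_force: 49.0
```

```bash
python3 - <<'E'
from h import *
s,d=snap('scene','s2.png');s2,d2=snap('wrist','w3.png');print(s['time_s'],s['position'],s['ft_force'],s['grip_width'])
cv2.imwrite('pics/c2.png',np.hstack([cv2.resize(d['image'][150:270,240:400],(400,300)),cv2.resize(d2['image'],(400,300))])[:,:,::-1])
# tray estimate from the wrist/top used (.5429,.2836); jar z offset = grasp 0.0622-0.026
go([.543,.2835,.152],160.1)
E
```

```text
7.6833 [0.53303503 0.08003545 0.15466474] [ 0.18986493  0.08342168 -0.73332194] 0.057370558110963664
cmd [array([ 0.1174,  0.3903, -0.0005]), ('turnz', np.float64(0.0))] dist 203.77351787557214
```

View pics/c2.png

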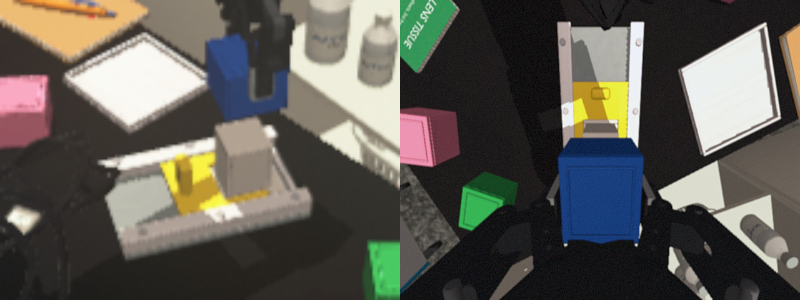

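The left half shows the white jar still seated with the fork home. The right half shows the blue jar held square in the gripper. I'm moving to the tray.

Request:
arm_command(commands=[0.8, 0.02, 0.065, 0, 0, 0, 0, 0.8, 0.039, 0.13, 0, 0, 0, 0, 0.8, 0.0585, 0.195, 0, 0, 0, 0, 0.8, 0.078, 0.26, 0, 0, 0, 0, 0.8, 0.0975, 0.325, 0, 0, 0, 0, 0.8, 0.11, 0.365, 0, 0, 0, 0, 0.8, 0.117, 0.39, 0, 0, 0, 0, 0.8, 0.117, 0.39, 0, 0, 0, 0, 0.8, 0.117, 0.39, 0.06, 0, 0, 0, 0.8, 0.117, 0.39, 0.12, 0, 0, 0, 0.8, 0.117, 0.39, 0.15, 0, 0, 0, 0.8, 0.117, 0.39, 0.15, 0, 0, 0])

```text
time_s: 8.78
position: [0.5414, 0.2814, 0.0724]
tool_rot: [[-0.94, 0.341, -0.007], [0.341, 0.94, -0.003], [0.006, -0.005, -1.0]]
ft_force: [0.1, -0.6, -1.7]
grip_width: 0.0574
gripper_force: 49.0
```

```bash
python3 - <<'E'
from h import *
s,d=snap('wrist','w4.png');print(s['time_s'],s['position'],s['ft_force'],s['grip_width'])
go([.543,.2835,.045]);go([.543,.2835,.0405])
E
```

```text
8.7833 [0.54140128 0.28140399 0.07240015] [ 0.13177962 -0.61979442 -1.67540903] 0.05741528114834613
cmd [array([0.0001, 0.0035, 0.0596])] dist 29.838603322265982
cmd [array([0.    , 0.0036, 0.0686])] dist 34.332252736845255
```

View pics/w4.png

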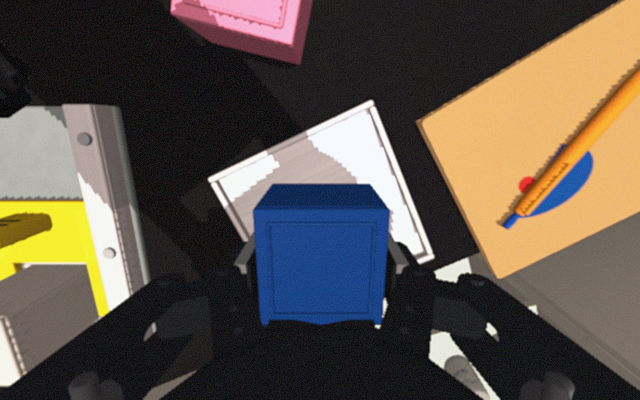

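The jar at (322,255) is over the tray and held square. I'm lowering it.

Request:
arm_command(commands=[0.8, 0, 0.003, 0.02, 0, 0, 0, 0.8, 0, 0.003, 0.04, 0, 0, 0, 0.8, 0, 0.003, 0.052, 0, 0, 0, 0.8, 0, 0.003, 0.06, 0, 0, 0, 0.8, 0, 0.003, 0.064, 0, 0, 0, 0.8, 0, 0.003, 0.066, 0, 0, 0, 0.8, 0, 0.003, 0.066, 0, 0, 0])

```text
time_s: 9.42
position: [0.5437, 0.2848, 0.0434]
tool_rot: [[-0.94, 0.34, 0.0], [0.34, 0.94, 0.0], [-0.0, 0.0, -1.0]]
ft_force: [-0.6, 0.2, -1.6]
grip_width: 0.0574
gripper_force: 49.1
```

Request:
arm_command(commands=[0.8, 0, 0, 0.003, 0, 0, 0, 0.8, 0, 0, 0.005, 0, 0, 0, 0.8, 0, 0, 0.005, 0, 0, 0])

```text
time_s: 9.67
position: [0.5436, 0.2848, 0.0408]
tool_rot: [[-0.94, 0.34, 0.0], [0.34, 0.94, 0.0], [-0.0, 0.0, -1.0]]
ft_force: [0.1, -0.7, -0.4]
grip_width: 0.0574
gripper_force: 49.1
```

Request:
arm_command(commands=[0.8, 0, 0, 0.002, 0, 0, 0, 0.8, 0, 0, 0.003, 0, 0, 0, 0.8, 0, 0, 0.003, 0, 0, 0])

```text
time_s: 9.92
position: [0.5436, 0.2848, 0.0406]
tool_rot: [[-0.94, 0.34, 0.001], [0.34, 0.94, 0.0], [-0.001, 0.0, -1.0]]
ft_force: [-4.4, -1.4, 8.9]
grip_width: 0.0573
gripper_force: 50.2
```

The jar is on the floor of the tray. I'm releasing it and rising.

Request:
arm_command(commands=[0, 0, 0, 0, 0, 0, 0, -0.5, 0, 0, 0, 0, 0, 0, -0.6, 0, 0, 0, 0, 0, 0, -0.7, 0, 0, 0, 0, 0, 0, -0.7, 0, 0, -0.01, 0, 0, 0, -0.7, 0, 0, -0.04, 0, 0, 0, -0.7, 0, 0, -0.09, 0, 0, 0, -0.7, 0, 0, -0.16, 0, 0, 0, -0.7, 0, 0, -0.23, 0, 0, 0, -0.7, 0, 0, -0.3, 0, 0, 0, -0.7, 0, 0, -0.3, 0, 0, 0, -0.7, 0, 0, -0.3, 0, 0, 0])

```text
time_s: 10.92
position: [0.5441, 0.2849, 0.1915]
tool_rot: [[-0.94, 0.34, 0.004], [0.34, 0.94, 0.001], [-0.004, 0.003, -1.0]]
ft_force: [-0.2, -0.4, -0.1]
grip_width: 0.0726
gripper_force: 0.0
```

```bash
python3 - <<'E'
from h import *
s,d=snap('scene','s3.png');s2,d2=snap('wrist','w5.png');print(s['time_s'],s['position'],s['ft_force'],s['grip_width'])
cv2.imwrite('pics/c3.png',np.hstack([cv2.resize(d['image'][140:260,230:390],(400,300)),cv2.resize(d2['image'],(400,300))])[:,:,::-1])
E
```

```text
10.9167 [0.54412402 0.28494235 0.19153652] [-0.2040655  -0.44018224 -0.0854251 ] 0.07257367617521426
```

View pics/c3.png

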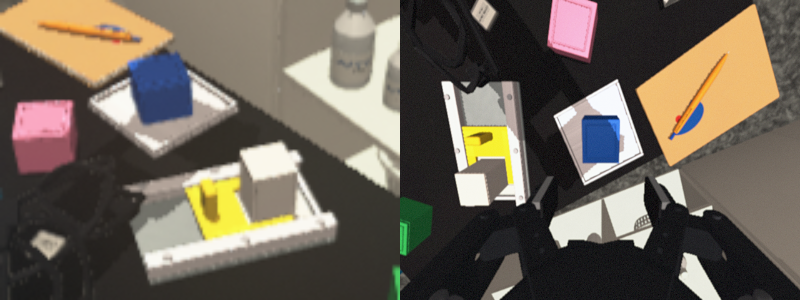

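The blue jar stands in the middle of the tray, the white jar is seated in the stand, the fork is home, and the gripper is clear.

```bash
python3 -c "
from rig import env
print(env.close_job())"
```

```text
the job is handed in; nothing more can be done
None
```

I handed the job in at about 11 s. In the last pictures the fork is home, the white jar is seated in the stand, the blue jar stands upside down in the middle of the tray, and the gripper is clear; the hand-in returned no verdict.

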